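# Feed a rack of glass bevels past a spring gate

## Robot

A 6-joint arm with a two-finger parallel gripper is mounted at the origin on a cart in front of the work surface, level with it; the furniture and walls round the work are solid. World frame = base frame: x ahead of the robot, y to its left, z up, the work surface at z = 0. Lengths are in m, angles in rad, forces in N, time in s.
With the tool pointing down it reaches from about 0.35 to 0.775 m from the base axis. Payload 5.5 kg.
Tool frame: the origin (TCP) lies at the very end of the fingers, on their centre line; the grasp point (between the pads) lies 19 mm behind it; x points along the fingers, y is the direction in which the jaws open and shut, and the axes are right-handed (so a half turn about x gives the same grasp; the last joint's range is limited). The gripper opens to 85 mm and grips with 20 to 120 N. Pads are 22 mm wide; open, the fingers measure 114 mm over their backs; the gripper's body (76 mm by 85 mm) begins 54 mm behind the grasp point. The pads swing forward as they close: fully open they stand 13 mm farther back than shut.
Start: joints at [1.044, 0.313, 0.046, 1.304, 0, 1.431], TCP at [0.217, 0.533, 0.211] pointing down, gripper open.
Joint ranges: [-2.76, 2.76], [-0.86, 1.69], [-1.03, 1.26], [-2.2, 2.34], [-1.47, 1.5], [-3.14, 3.14]. Speed limits (rad/s): [2.57, 2.57, 3.14, 3.14, 3.14, 3.14].

## Interface

Orientations are given as a rotation vector (axis times angle).
In Python, from station import manip gives the robot as it stands.
- The arm moves only by the tool apply_moves, never from a script. Its argument "moves" is text: rows parted by semicolons, each of 5 numbers parted by spaces: the opening, from 0 (shut) to 1 (fully open), then the shift along the tool's x, y, z in cm, then the turn about the tool's x in rad. A call has exactly 10 rows; each row shifts and turns the commanded pose from where the row before left it, along the tool's axes as they then stand; what a row does not reach is not made up. A row lasts 1/12 s, in which the tool goes at most 41.7 mm and 7.16 degrees, less where a joint would pass 70% of its speed; a pose out of reach is approached as far as the arm can. A call is refused whole if a number of a shift passes 4.17 or a number of a turn 0.125, either way. A call with a gripper value outside its range is refused whole. The fingers move at their own pace and stop on an object; the grip force is fixed at half the most. Time passes only in rows, so rows that do not move let the fingers close, or fill a call up. It gives the time, the measured TCP pose, the force and the opening at its end, in the units of the state.
- manip.get_state(): the state, without advancing time (a new reading comes with each control period).
- manip.read_camera(name): name is "scene" or "top"; returns a dict with "image" (400x640x3 uint8, red, green, blue), "fx", "fy", "cx", "cy" (pixels), "k1" (the pictures are not rectified: a ray, as slopes to the right and down, at radius r is drawn at 1 + k1 r^2 times it, then the intrinsics apply), "origin" and "orientation" of the camera in the world. Camera axes: x right, y down, z forward; pixel columns grow to the right and rows downward; lengths in m; the calibration is good to about 2 mm. A picture is of the moment at which its call begins. There is no depth.
- manip.hand_in(): hands the job in, once; it reports no verdict.
The state is a dict: "t": time; "joint_positions": joint angles; "dq": joint speeds; "joint_efforts": joint torques, N m; "tool_pos": TCP position; "eef_rot": TCP orientation; "contact_force": force on the tool from outside, world axes, zero at the start; "moment": the same for the moment, N m; "opening": finger opening in m.
Only numpy, scipy, OpenCV 4.12 (cv2) and the standard library are available. Lean on these libraries where they do the work, as an engineer would, in place of code of your own. Each camera call takes 0.05 s, during which the arm holds its last target.

## Task

Push the grey rack of glass bevels along its chute, past the red spring gate, until its nose is fully home against the end stop. To let it pass, keep the gate open by pressing the orange pedal down with one fingertip while the other finger, standing in the chute behind the rack, pushes it home; then let the gate spring shut behind the glass. The gate must not bump or drop onto the rack, the rack must not be lifted, and the other loose things stay where they are.

Things in the scene. Friction and masses are not known exactly. Their poses are not given: they have to be found in the camera images.
- chute: Fixed aluminium chute. Origin: on the worktop, on the chute's centre line, below the gate. +x: feed direction (about to the robot's right); +y away from the robot; +z up; pedal on the -y side. All chute sizes in this frame, mm: floor top z=6, x=-215 to 90; open on top and at x=-215; inner width 46 (y=-23 to 23); walls 5 thick, tops z=26. End stop's face x=76, top z=34.
- gate_hinge (a point): Point on the gate's shaft at chute x=0, y=-33.5, z=30 mm. The shaft (radius 3 mm) runs along chute x outside the -y wall, x=-206 to 16; its bearing blocks (10x10 mm, tops z=34) stand at x=-209 and 14.
- gate (a joint): Gate angle, rad: 0 shut, stop at 1.05. Red blade at chute x=-3 to 3 mm; shut, it spans y=-33 to 7, z=30 to 46: the rack's tail fits under it, the glass does not. Pressing the pedal raises it: the glass passes from 0.5 on, 0.65 and more is comfortable (at 0.8 it reaches z=71). Holding it takes 3 to 12 N, friction included; a spring shuts it when let go.
- pedal_mid (a point): Middle of the top of the orange pedal, a plate (chute x=-205 to -20 mm) that turns with the gate; a finger can hold it down while sliding along it. Shut, it slopes up from y=-49, z=27 to y=-73, z=50. Level at angle 0.75: z=17, y=-43 to -76. A fingertip at y=-59, z=12 to 18 holds the gate at 0.9 to 0.65; a finger in the chute at that height pushes the rack.
- rack: Grey rack, 125x43 mm, about 0.25 kg, loose in the chute, 1.5 mm play each side. Origin: centre of its underside; +x to its nose, along the chute's +x. Base 18 mm high; on its front half (rack x=-0.5 to 62.5) glass bevels and end plates 26 mm wide, up to 34 mm high (chute z=40). The back 62 mm is bare tail. At the start the nose is 12 to 50 mm before the gate.
- rack_nose (a point): Centre of the rack's front face, 9 mm above its underside. Home when it meets the end stop's face.
- rack_tail (a point): Centre of the rack's rear face (43 mm wide, 18 mm high), 9 mm above its underside: push here, along the chute. With the rack home it is at chute x = -49 mm, before the gate.
- stop_face (a point): Centre of the end stop's rubber face, at chute x = 76 mm, z = 18 mm.
- layout_block: Loose wooden block, 38x85x24 mm, bystander. Origin: centre of its underside.
- pin_tub: Loose clear tub of pins, 52 mm across, 26 mm high, bystander. Origin: centre of its underside.
- oil_dropper: Loose dropper bottle with red cap, 29 mm across, 90 mm high, bystander. Origin: centre of its underside.
- flux_pot: Loose small pot with dark green lid, 52 mm across, 30 mm high, bystander. Origin: centre of its underside.
- filter_disc_1: Loose pink disc, 71 mm across, 18 mm high, bystander. Origin: centre of its underside.
- filter_disc_2: Loose pink disc, 71 mm across, 18 mm high, bystander. Origin: centre of its underside.
- tape_measure: Loose yellow tape measure, 33x67x50 mm, bystander. Origin: centre of its underside.
There are look-alikes about, which are no part of the job. There is more than one size of the rack; the one meant has the size given above.

How it is judged:
On the way, in this order (a step that is already met when the one before it is completed fails the run):
1. a finger holds the gate open while the front of the glass part is under it (value of joint gate above 0.45 rad and contact force between the fingers and gate above 0.3 N and x of rack_nose in the frame of chute between 0.01 and 0.06 m), for 0.1 s.
2. with the gate still held open by a finger, the rack reaches the end stop (value of joint gate above 0.45 rad and contact force between the fingers and gate above 0.3 N and x of rack_nose in the frame of chute above 0.07 m), for 0.1 s.
At the end, for the whole second after the job is handed in: The rack lies flat in the chute, at rest, its nose within 7 mm of the end stop's face; the gate is shut (under 0.08 rad) behind the glass (x of rack_nose in the frame of chute above 0.069 m and z of rack in the frame of chute below 0.009 m and angle between rack's own z axis and vertical below 0.1 rad and value of joint gate below 0.08 rad and linear speed of rack below 0.02 m/s); the robot touches nothing.
It fails at once if the gate bumped or dropped onto the rack (over 2 N between them) (contact force between gate and rack above 2 N).
It fails at once if the rack was lifted (over 10 mm off the chute floor) (z of rack in the frame of chute above 0.016 m).
It fails at once if another loose thing was moved more than 30 mm (distance of any of layout_block, pin_tub, oil_dropper, flux_pot, filter_disc_1, filter_disc_2, tape_measure from where it was at the start of the episode above 0.03 m).
It also fails if it takes over 38 s, if anything falls off the work surface, if the arm or the gripper's body presses on something with over 40 N, if the wrist force passes 120 N, or if a joint passes its speed limit or range.

## Working session

There is one attempt and no reset: what is moved stays moved. The work goes in short steps, Python scripts to look and compute and a tool call to move; the robot and the scene stay as the last step left them, time stands still between calls to the robot, and variables do not carry over. Pictures are saved under pics/ and viewed, and the job is handed in when it is done.

Besides the shell and the picture viewer there is one more tool, called after ">>>" as name(argument=value, ...) on one line, values as JSON. apply_moves: Moves the arm, as the interface text tells. Its arguments: {"type":"object","properties":{"moves":{"type":"string"}},"required":["moves"]}

```bash
mkdir -p pics; ls; python3 - <<'E'
from station import manip
import cv2
print(manip.get_state())
for n in("scene","top"):
    c=manip.read_camera(n); print({k:v for k,v in c.items() if k!="image"})
    cv2.imwrite(f"pics/{n}0.png",c["image"][:,:,::-1])
E
```

```text
pics
{'t': 0.0, 'joint_positions': array([1.04434956e+00, 3.13994703e-01, 4.49859603e-02, 1.30358390e+00,
       5.98719068e-06, 1.43120558e+00]), 'dq': array([-1.16643352e-03,  6.39063826e-05,  6.66148318e-04,  2.51321622e-03,
       -8.36910889e-04,  5.24924210e-04]), 'joint_efforts': array([-1.16533515e-04, -4.80630505e+01,  2.98531044e+01,  1.96498632e-02,
       -9.46689920e-05,  1.39788699e-05]), 'tool_pos': array([0.21666542, 0.53203846, 0.21031499]), 'eef_rot': array([ 0.302179  ,  1.55000024, -0.30485643]), 'contact_force': array([ 0.01742905, -0.04863223,  0.07663973]), 'moment': array([ 0.01520313, -0.00276335, -0.03935593]), 'opening': 0.08530556384940366}
{'fx': 444.9828483027569, 'fy': 444.9828483027569, 'cx': 315.3550465964511, 'cy': 195.17944786096888, 'k1': -0.1044405163158357, 'origin': array([0.07408929, 1.00957226, 1.23229839]), 'orientation': array([-0.726234  ,  2.68627501, -1.03603287])}
{'fx': 471.1202066452919, 'fy': 471.1202066452919, 'cx': 317.4424305938058, 'cy': 198.16314740082842, 'k1': 0.015879434621641424, 'origin': array([0.22392675, 0.0670961 , 1.69570726]), 'orientation': array([-2.15872008,  2.03666356, -0.23720006])}
```

View pics/scene0.png

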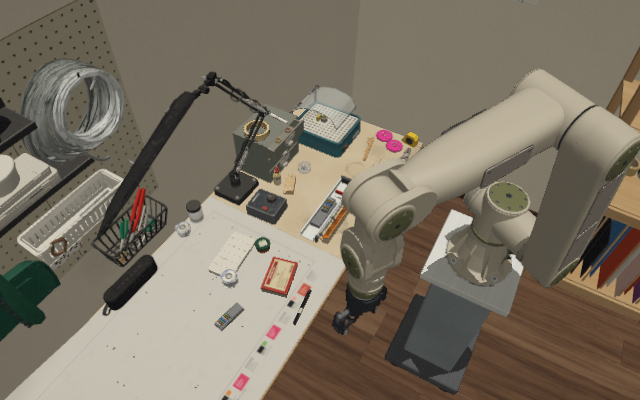

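View pics/top0.png

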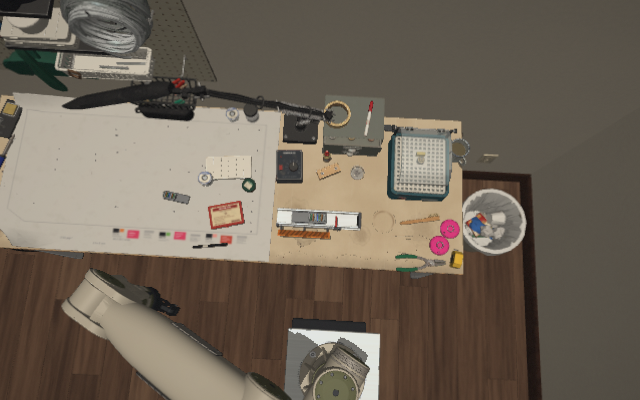

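```bash
cat > h.py <<'E'
import numpy as np,cv2
from scipy.spatial.transform import Rotation as R
def proj(c,P):
    P=np.atleast_2d(P); q=(P-c["origin"])@R.from_rotvec(c["orientation"]).as_matrix()
    s=q[:,:2]/q[:,2:]; r2=(s**2).sum(1,keepdims=True); s=s*(1+c["k1"]*r2)
    return s*[c["fx"],c["fy"]]+[c["cx"],c["cy"]]
def ray(c,uv,z):
    uv=np.atleast_2d(uv).astype(float); d=(uv-[c["cx"],c["cy"]])/[c["fx"],c["fy"]]; s=d.copy()
    for _ in range(20): s=d/(1+c["k1"]*(s**2).sum(1,keepdims=True))
    v=np.c_[s,np.ones(len(s))]@R.from_rotvec(c["orientation"]).as_matrix().T
    return c["origin"]+v*((z-c["origin"][2])/v[:,2])[:,None]
def crop(c,x0,y0,w,h,k,fn):
    im=c["image"][y0:y0+h,x0:x0+w,::-1]
    cv2.imwrite(fn,cv2.resize(im,None,fx=k,fy=k,interpolation=cv2.INTER_CUBIC))
E
python3 - <<'E'
from station import manip
from h import *
c=manip.read_camera("top"); crop(c,270,195,100,55,8,"pics/t1.png")
c=manip.read_camera("scene"); crop(c,285,165,85,85,7,"pics/s1.png")
E
```

```text
(no output)
```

View pics/t1.png

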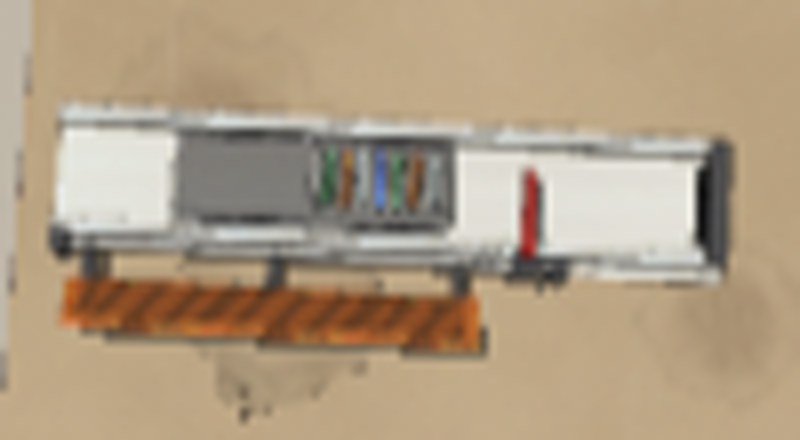

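View pics/s1.png

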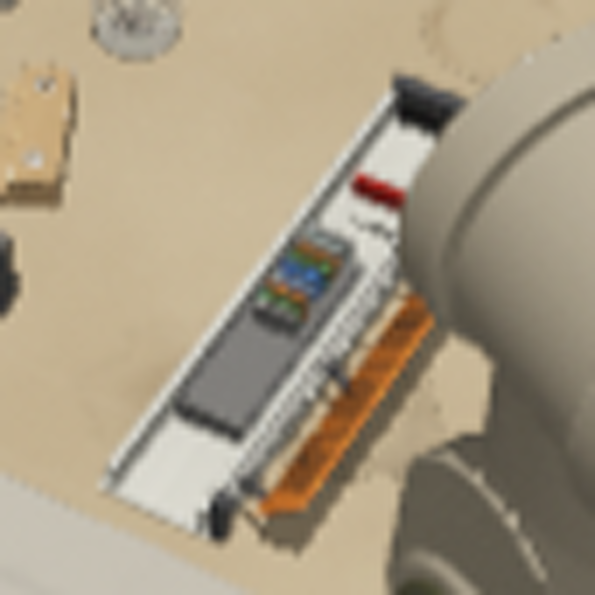

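```bash
cat >> h.py <<'E'
def T(p,P):
    P=np.atleast_2d(P)/1000.; c,s=np.cos(p[2]),np.sin(p[2])
    return np.c_[p[0]+c*P[:,0]-s*P[:,1],p[1]+s*P[:,0]+c*P[:,1],P[:,2]]
E
python3 - <<'E'
from station import manip
from h import *
from scipy.optimize import least_squares
c=manip.read_camera("top"); s=manip.read_camera("scene")
A=np.array([[62,103,-215,28,26],[733,140,90,28,34],[66,278,-205,-49,27],[62,325,-205,-73,50],[478,297,-20,-49,27],[481,350,-20,-73,50],[530,170,0,7,46],[722,283,90,-28,26]],float)
B=np.array([[105,487,-215,28,26],[395,75,76,28,34],[265,510,-205,-73,50]],float)
uA=(A[:,:2]+.5)/8-.5+[270,195]; uB=(B[:,:2]+.5)/7-.5+[285,165]
def f(p): return (proj(c,T(p,A[:,2:]))-uA).ravel()
def g(p): return (proj(s,T(p,B[:,2:]))-uB).ravel()
r=least_squares(f,[.45,0,-1.57]); print(r.x,f(r.x).round(2)); print(g(r.x).round(2))
r2=least_squares(lambda p:np.r_[f(p),g(p)],r.x); print(r2.x,f(r2.x).round(2),g(r2.x).round(2))
p=r2.x
for U in [(178,180,24),(453,190,24),(447,190,40)]:
    w=ray(c,(np.array(U[:2])+.5)/8-.5+[270,195],U[2]/1000)[0]
    d=w[:2]-p[:2]; print("chute x,y",d@[np.cos(p[2]),np.sin(p[2])]*1000,d@[-np.sin(p[2]),np.cos(p[2])]*1000)
for q in T(p,[[-215,0,0],[-130,0,0],[-49,0,0],[-130,-59,0],[76,0,0]]): print(q.round(3))
E
```

```text
[ 0.53838489  0.01428002 -1.57653426] [-0.39  0.5   0.12  0.74  0.09 -0.25 -0.49 -0.47  0.16  0.64 -0.42 -0.26
  0.32  0.51  0.62 -1.41]
[-0.49 -3.69 -1.41  1.13  4.19 -0.97]
[ 0.53801532  0.01552294 -1.58351669] [-0.65  0.18 -0.19  1.   -0.33 -0.57 -0.96 -0.8  -0.28  0.68 -0.92 -0.23
 -0.02  0.59  0.21 -1.16] [-0.93 -3.62 -1.33  1.39  3.65 -0.74]
chute x,y -157.5570083528239 -2.4093266409075924
chute x,y -33.50514048466535 1.8252494157651882
chute x,y -36.312864844787164 -1.3948587183743053
[0.541 0.231 0.   ]
[0.54  0.146 0.   ]
[0.539 0.065 0.   ]
[0.481 0.146 0.   ]
[ 0.537 -0.06   0.   ]
```

```bash
cat > ov.py <<'E'
from station import manip
from h import *
def box(x0,x1,y0,y1,z0,z1):
    V=np.array([[x,y,z] for x in(x0,x1) for y in(y0,y1) for z in(z0,z1)]);return V,[(i,j) for i in range(8) for j in range(i) if bin(i^j).count('1')==1]
def ov(c,p,x0,y0,w,h,k,fn,nose=-33):
    im=cv2.resize(c["image"][y0:y0+h,x0:x0+w,::-1],None,fx=k,fy=k,interpolation=cv2.INTER_CUBIC)
    def L(V,E,col):
        u=((proj(c,T(p,V))-[x0,y0]+.5)*k-.5).round().astype(int)
        for i,j in E: cv2.line(im,tuple(map(int,u[i])),tuple(map(int,u[j])),col,1)
    L(*box(-215,90,-28,28,0,26),(255,0,255)); L(*box(-215,90,-23,23,6,26),(255,255,0)); L(*box(76,90,-28,28,0,34),(0,255,0))
    P=np.array([[-205,-49,27],[-205,-73,50],[-20,-73,50],[-20,-49,27]]);L(P,[(0,1),(1,2),(2,3),(3,0)],(0,0,255))
    L(*box(-3,3,-33,7,30,46),(0,255,255)); L(*box(nose-125,nose,-21.5,21.5,6,24),(255,0,0))
    cv2.imwrite(fn,im)
E
python3 - <<'E'
from ov import *
p=[ 0.53838489,0.01428002,-1.57653426]
ov(manip.read_camera("top"),p,270,195,100,55,8,"pics/t2.png")
ov(manip.read_camera("scene"),p,285,165,85,85,7,"pics/s2.png")
E
```

```text
(no output)
```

View pics/t2.png

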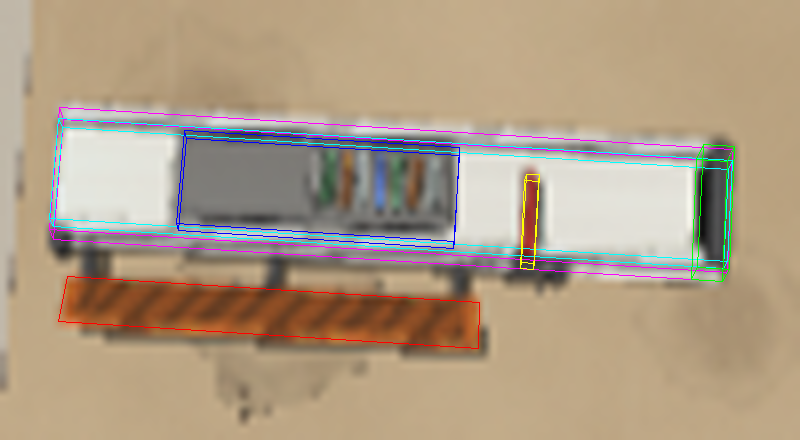

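View pics/s2.png

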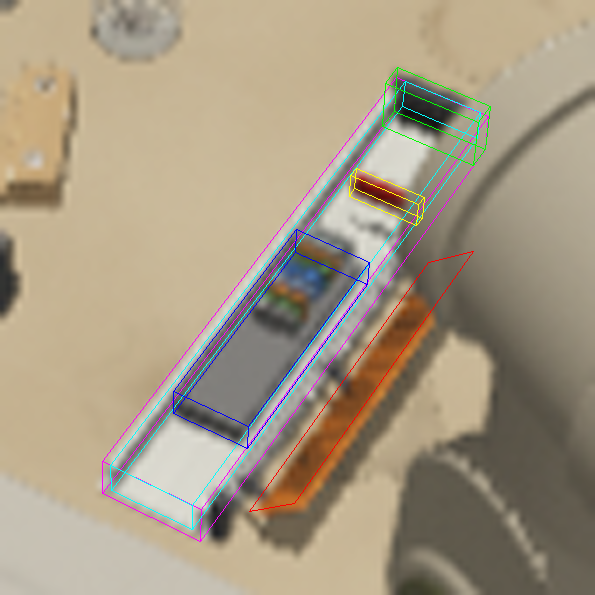

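```bash
cat > w.py <<'E'
from station import manip
from h import *
P=[0.5395,0.0145,-1.578]
def st():
    s=manip.get_state(); M=R.from_rotvec(s["eef_rot"]).as_matrix()
    d=s["tool_pos"][:2]-P[:2]; c,n=np.cos(P[2]),np.sin(P[2])
    print("t",round(s["t"],2),"world",s["tool_pos"].round(4),"chute mm",((d@[c,n])*1000).round(1),((d@[-n,c])*1000).round(1),"open",s["opening"].round(4),"F",s["contact_force"].round(1))
    return s,M
def goal(cx,cy,z):
    s,M=st(); yd=np.array([-np.sin(P[2]),np.cos(P[2]),0])
    # turn about tool x aligning tool y with +-chute y
    for sg in(1,-1):
        v=M.T@(sg*yd); a=np.arctan2(v[2],v[1]); print("turn",sg,a.round(4))
    g=T(P,[[cx,cy,z]])[0]; print("tool shift cm now",((g-s["tool_pos"])@M*100).round(2),"world",((g-s["tool_pos"])*100).round(2))
    print("q",s["joint_positions"].round(3)); print(M.round(3))
E
python3 -c "
from w import *
goal(-182,-29.5,100)"
```

```text
Traceback (most recent call last):
  File "w.py", line 10, in goal
    s,M=st(); yd=np.array([-np.sin(P[2]),np.cos(P[2]),0])
        ~~^^
  File "w.py", line 7, in st
    print("t",round(s["t"],2),"world",s["tool_pos"].round(4),"chute mm",((d@[c,n])*1000).round(1),((d@[-n,c])*1000).round(1),"open",s["opening"].round(4),"F",s["contact_force"].round(1))
                                                                                                                                    ^^^^^^^^^^^^^^^^^^
AttributeError: 'float' object has no attribute 'round'
```

```bash
sed -i 's/s\["opening"\].round(4)/round(s["opening"],4)/' w.py
python3 -c "
from w import *
goal(-182,-29.5,100)"
```

```text
t 0.4 world [0.2169 0.5325 0.2111] chute mm -515.7 -326.3 open 0.0854 F [ 0.   0.3 -0.3]
turn 1 1.1912
turn -1 -1.9504
tool shift cm now [ 11.11 -19.99  39.93] world [ 29.44 -33.58 -11.11]
q [ 1.044  0.313  0.046  1.304 -0.     1.431]
[[-0.     0.377  0.926]
 [-0.     0.926 -0.377]
 [-1.    -0.     0.   ]]
```

>>> apply_moves(moves="0.52 0 -1.7 3.4 0;0.52 0 -1.7 3.4 0;0.52 0 -1.7 3.4 0;0.52 0 -1.7 3.4 0;0.52 0 -1.7 3.4 0;0.52 0 -1.7 3.4 0;0.52 0 -1.7 3.4 0;0.52 0 -1.7 3.4 0;0.52 0 -1.7 3.4 0;0.52 0 -1.7 3.4 0")

```text
t: 1.23
tool_pos: [0.4687, 0.2453, 0.2115]
eef_rot: [0.304, 1.549, -0.303]
contact_force: [0.1, 0.9, -0.1]
opening: 0.0449
```

>>> apply_moves(moves="0.52 0 0 0 0.119;0.52 0 0 0 0.119;0.52 0 0 0 0.119;0.52 0 0 0 0.119;0.52 0 0 0 0.119;0.52 0 0 0 0.119;0.52 0 0 0 0.119;0.52 0 0 0 0.119;0.52 0 0 0 0.119;0.52 0 0 0 0.119")

```text
t: 2.07
tool_pos: [0.4677, 0.2469, 0.2113]
eef_rot: [1.218, 1.204, -1.218]
contact_force: [0.9, -0.2, 0.3]
opening: 0.0443
```

```bash
python3 -c "
from w import *
goal(-182,-29.5,70)"
```

```text
t 2.07 world [0.4677 0.2469 0.2113] chute mm -231.8 -73.5 open 0.0443 F [ 0.9 -0.2  0.3]
turn 1 -0.0047
turn -1 3.1369
tool shift cm now [14.13  4.42  4.96] world [  4.36  -5.01 -14.13]
q [ 0.334  0.223 -0.074  1.273  0.     1.916]
[[ 0.     1.    -0.012]
 [ 0.    -0.012 -1.   ]
 [-1.     0.    -0.   ]]
```

>>> apply_moves(moves="0.52 1.8 0.55 0.62 0;0.52 1.8 0.55 0.62 0;0.52 1.8 0.55 0.62 0;0.52 1.8 0.55 0.62 0;0.52 1.8 0.55 0.62 0;0.52 1.8 0.55 0.62 0;0.52 1.8 0.55 0.62 0;0.52 1.5 0.57 0.62 -0.0047;0.52 0 0 0 0;0.52 0 0 0 0")

```text
t: 2.9
tool_pos: [0.5109, 0.1967, 0.0696]
eef_rot: [1.21, 1.209, -1.212]
contact_force: [0.3, -0.2, 0.1]
opening: 0.0443
```

```bash
python3 -c "
from ov import *
from w import *
goal(-182,-29.5,13)
c=manip.read_camera('top')
ov(c,P,270,195,100,55,8,'pics/t3.png');crop(c,270,195,100,55,8,'pics/t3r.png')
ov(manip.read_camera('scene'),P,285,165,85,85,7,'pics/s3.png')"
```

```text
t 2.9 world [0.5109 0.1967 0.0696] chute mm -181.9 -29.9 open 0.0443 F [ 0.3 -0.2  0.1]
turn 1 0.0049
turn -1 -3.1367
tool shift cm now [ 5.66  0.05 -0.01] world [ 0.04  0.01 -5.66]
q [ 0.221  0.346 -0.268  0.959  0.     1.794]
[[-0.002  1.    -0.002]
 [-0.    -0.002 -1.   ]
 [-1.    -0.002  0.   ]]
```

View pics/t3.png

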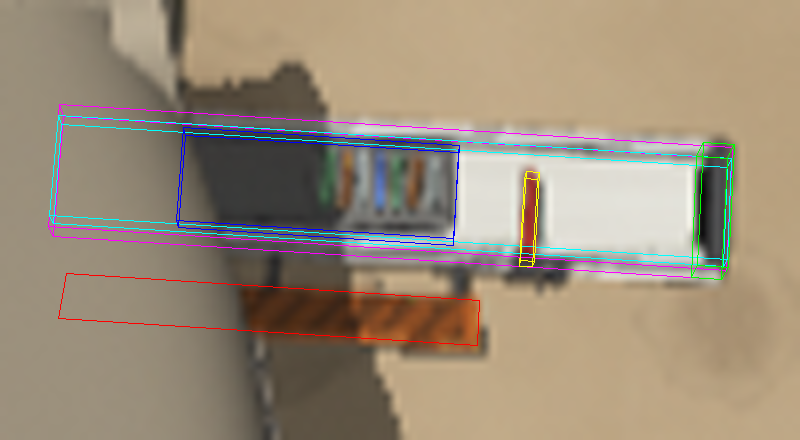

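View pics/s3.png

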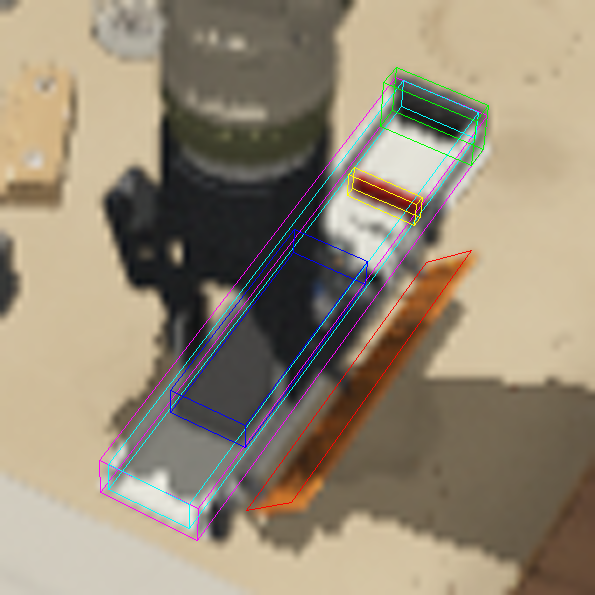

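```bash
python3 -c "
from ov import *
from w import *
c=manip.read_camera('scene')
crop(c,290,215,50,40,15,'pics/s4.png'); ov(c,P,290,215,50,40,15,'pics/s4o.png')
crop(c,320,165,50,40,15,'pics/s5.png'); ov(c,P,320,165,50,40,15,'pics/s5o.png')"
```

```text
(no output)
```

View pics/s4.png

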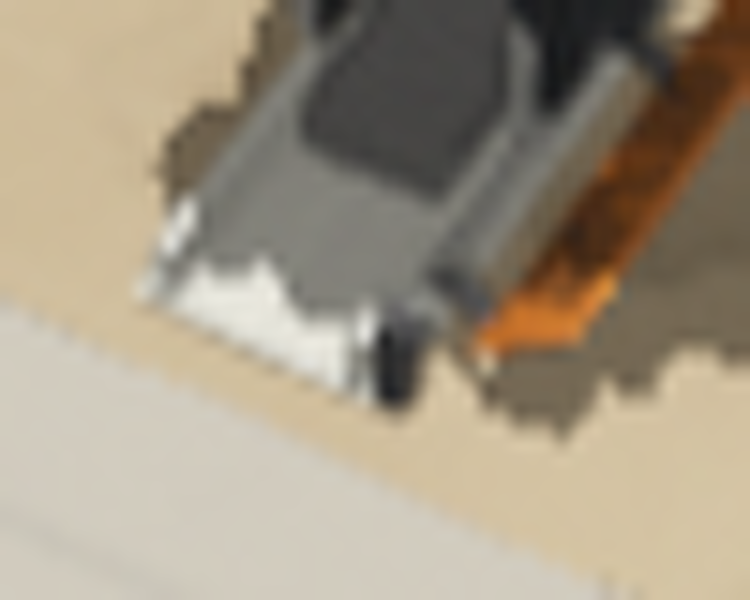

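View pics/s4o.png

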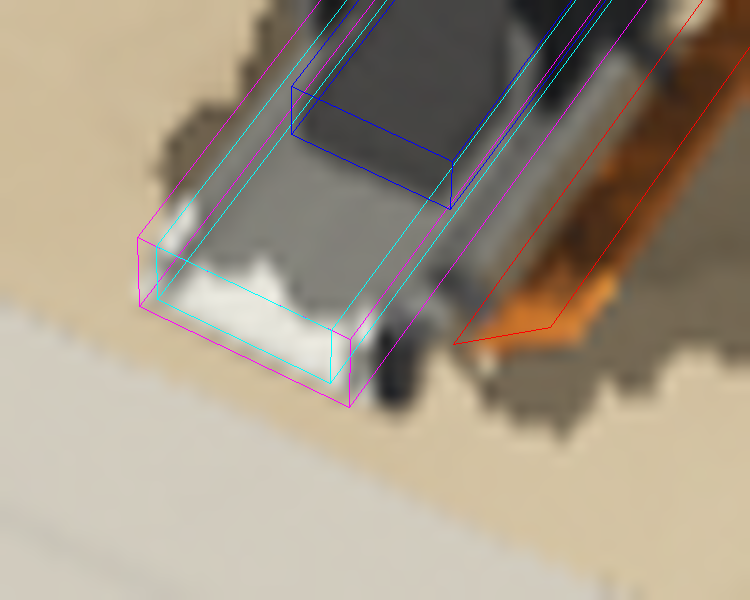

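View pics/s5o.png

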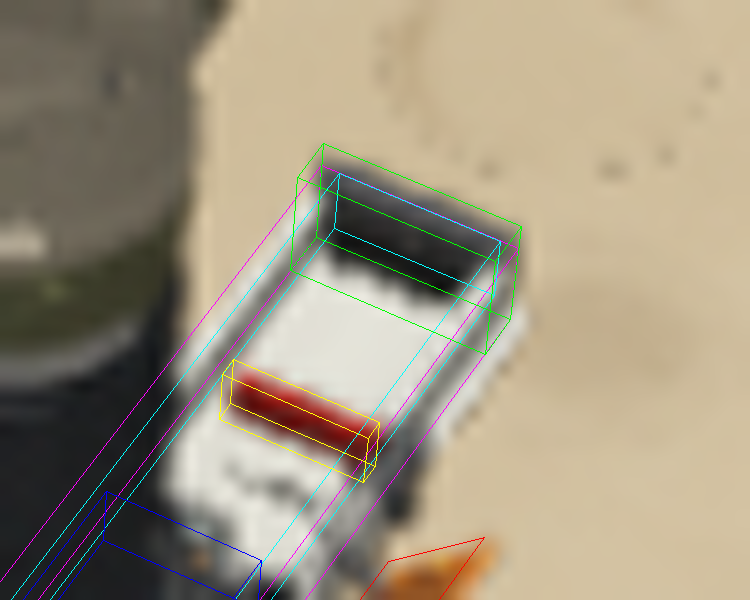

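>>> apply_moves(moves="0.52 0.6 0 0 0;0.52 0.6 0 0 0;0.52 0.6 0 0 0;0.52 0.6 0 0 0;0.52 0.6 0 0 0;0.52 0.6 0 0 0;0.52 0.6 0 0 0;0.52 0.6 0 0 0;0.52 0.6 0 0 0;0.52 0 0 0 0")

```text
t: 3.88
tool_pos: [0.5106, 0.1967, 0.0147]
eef_rot: [1.209, 1.21, -1.212]
contact_force: [-0.2, -0.5, -0.4]
opening: 0.0445
```

```bash
python3 -c "
from ov import *
from w import *
goal(-172,-29.5,13)
c=manip.read_camera('top')
crop(c,270,195,100,55,8,'pics/t5r.png')
crop(manip.read_camera('scene'),285,165,85,85,7,'pics/s6.png')"
```

```text
t 3.88 world [0.5106 0.1967 0.0147] chute mm -182.0 -30.2 open 0.0445 F [-0.2 -0.5 -0.4]
turn 1 0.0058
turn -1 -3.1358
tool shift cm now [0.17 0.06 1.  ] world [ 0.06 -1.   -0.17]
q [ 0.221  0.401 -0.339  0.833  0.     1.793]
[[-0.002  1.    -0.001]
 [-0.    -0.001 -1.   ]
 [-1.    -0.002  0.   ]]
```

View pics/t5r.png

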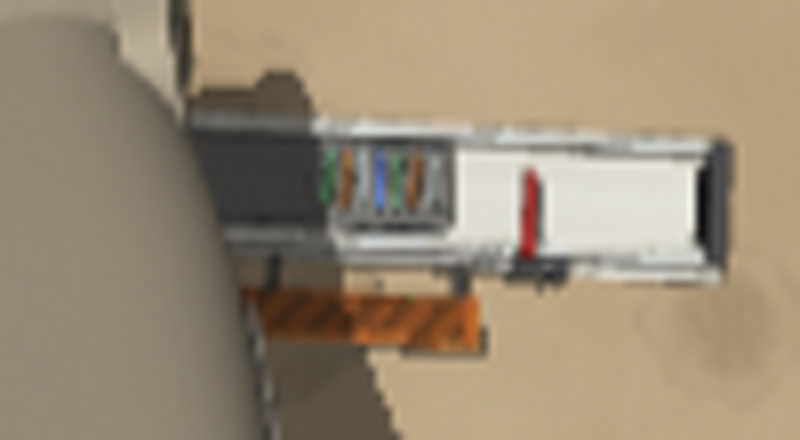

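View pics/s6.png

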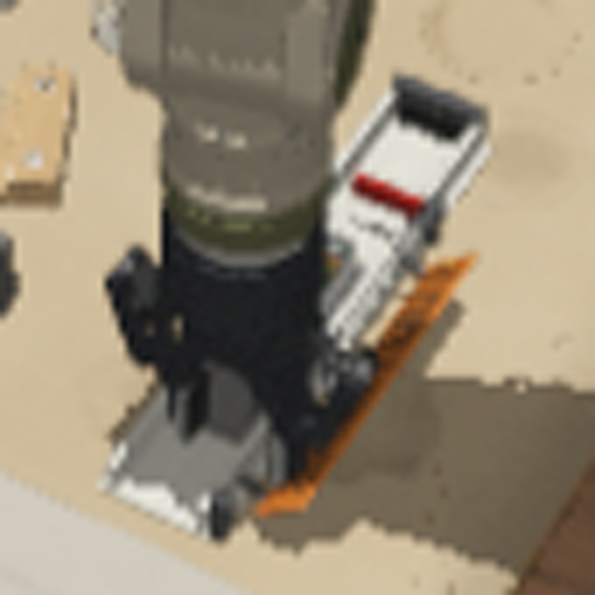

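```bash
cat > fing.py <<'E'
from w import *
def fing(fn,x0=285,y0=165,w=85,h=85,k=7,cam='scene',th=14.5):
    s,M=st(); c=manip.read_camera(cam)
    im=cv2.resize(c["image"][y0:y0+h,x0:x0+w,::-1],None,fx=k,fy=k,interpolation=cv2.INTER_CUBIC)
    o=s["opening"]/2
    for sg,col in((1,(0,255,0)),(-1,(0,255,255))):
        for b in(0,-.04):
            V=np.array([[b,sg*a,z] for a,z in((o,-.011),(o,.011),(o+th/1000,.011),(o+th/1000,-.011))])
            W=V@M.T+s["tool_pos"]; u=((proj(c,W)-[x0,y0]+.5)*k-.5).round().astype(np.int32)
            cv2.polylines(im,[u.reshape(-1,1,2)],True,col,1)
    cv2.imwrite(fn,im)
E
python3 -c "
from fing import *
fing('pics/f1.png',290,205,55,45,14)"
```

```text
t 3.98 world [0.5113 0.1969 0.0159] chute mm -182.2 -29.5 open 0.0443 F [-0.4 -0.4  0.4]
```

View pics/f1.png

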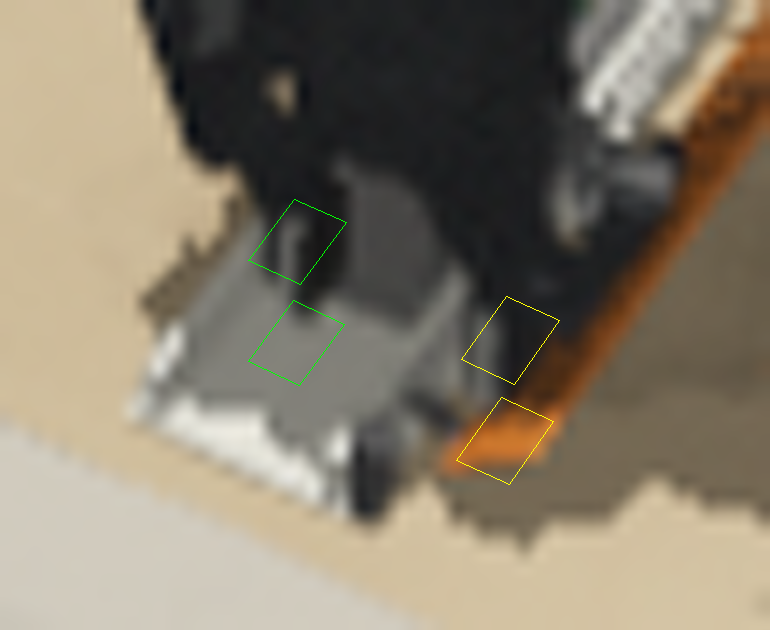

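>>> apply_moves(moves="0.52 0.1 0 0 0;0.52 0.1 0 0 0;0.52 0.1 0 0 0;0.52 0.1 0 0 0;0.52 0 0 0 0;0.52 0 0 0 0;0.52 0 0 0 0;0.52 0 0 0 0;0.52 0 0 0 0;0.52 0 0 0 0")

```text
t: 4.87
tool_pos: [0.5116, 0.197, 0.0123]
eef_rot: [1.21, 1.209, -1.21]
contact_force: [-0.2, 0.3, -0.1]
opening: 0.0443
```

```bash
python3 -c "
from fing import *
fing('pics/f2.png',290,205,55,45,14)"
```

```text
t 4.87 world [0.5116 0.197  0.0123] chute mm -182.3 -29.2 open 0.0443 F [-0.2  0.3 -0.1]
```

View pics/f2.png

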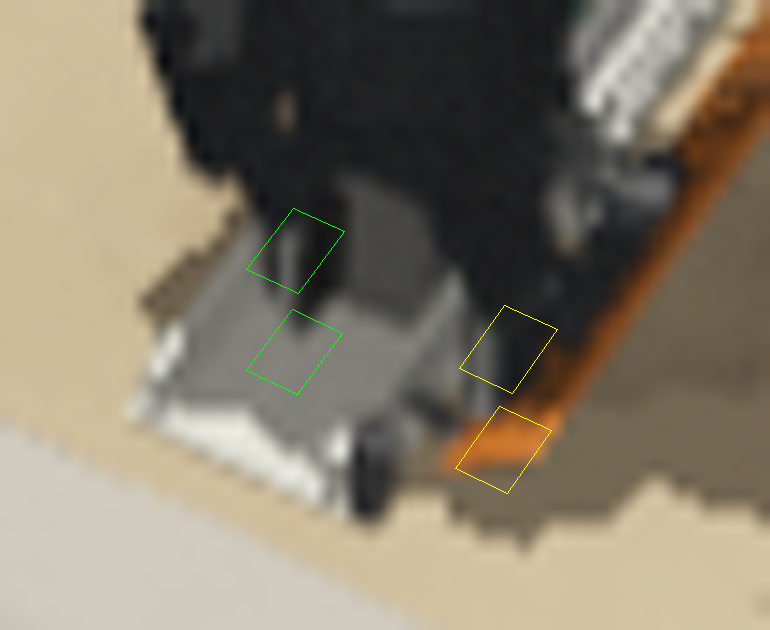

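```bash
python3 -c "
from ov import *
from w import *
st()
c=manip.read_camera('scene')
im=(255*(c['image']/255.)**.45).astype('uint8');c['image']=im
crop(c,298,208,36,34,20,'pics/g1.png')
crop(c,320,165,45,40,15,'pics/g2.png')"
```

```text
t 4.92 world [0.5116 0.197  0.0122] chute mm -182.3 -29.2 open 0.0444 F [ 0.3  0.4 -0.1]
```

View pics/g1.png

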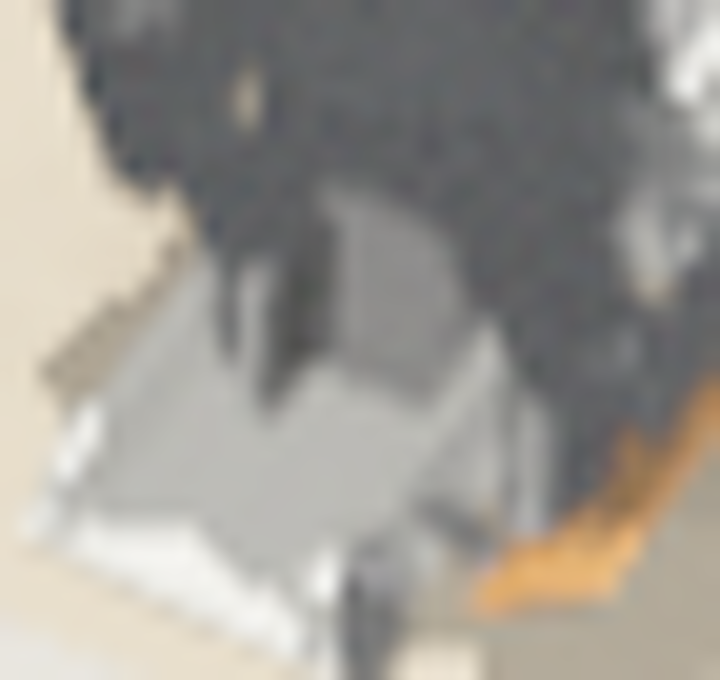

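View pics/g2.png

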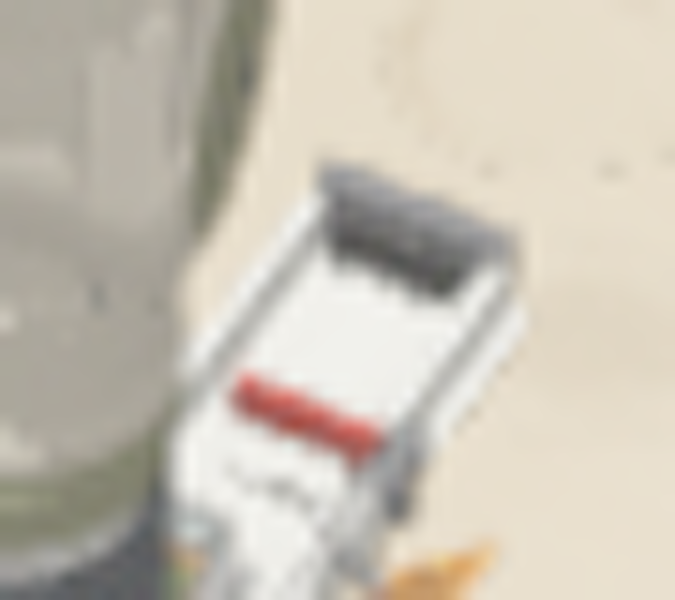

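>>> apply_moves(moves="0.52 0.1 0 0 0;0.52 0.1 0 0 0;0.52 0.1 0 0 0;0.52 0.1 0 0 0;0.52 0 0 0 0;0.52 0 0 0 0;0.52 0 0 0 0;0.52 0 0 0 0;0.52 0 0 0 0;0.52 0 0 0 0")

```text
t: 5.8
tool_pos: [0.5118, 0.1971, 0.0083]
eef_rot: [1.21, 1.208, -1.21]
contact_force: [0.4, -0.5, 1.6]
opening: 0.0438
```

```bash
python3 -c "
from ov import *
from w import *
s,M=st();print(s['joint_efforts'].round(2),s['moment'].round(2))
c=manip.read_camera('scene')
im=(255*(c['image']/255.)**.45).astype('uint8');c['image']=im
crop(c,298,208,36,34,20,'pics/g3.png')"
```

```text
t 5.8 world [0.5118 0.1971 0.0083] chute mm -182.4 -29.0 open 0.0438 F [ 0.4 -0.5  1.6]
[ 8.000e-02 -4.679e+01  2.348e+01  2.300e-01  1.000e-02 -0.000e+00] [-0.04 -0.11 -0.01]
```

View pics/g3.png

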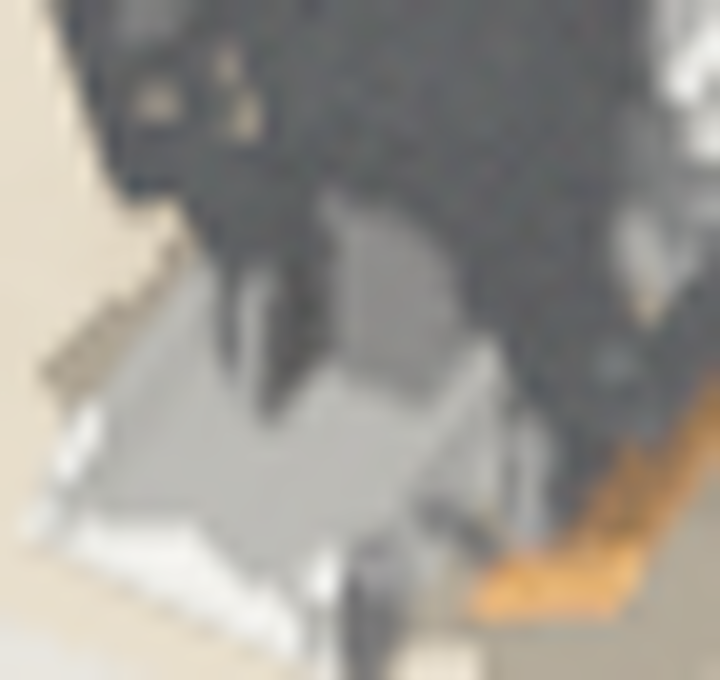

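>>> apply_moves(moves="0.52 0.1 0 0 0;0.52 0.1 0 0 0;0.52 0.1 0 0 0;0.52 0 0 0 0;0.52 0 0 0 0;0.52 0 0 0 0;0.52 0 0 0 0;0.52 0 0 0 0;0.52 0 0 0 0;0.52 0 0 0 0")

```text
t: 6.68
tool_pos: [0.5118, 0.1971, 0.0053]
eef_rot: [1.211, 1.208, -1.21]
contact_force: [1.8, -0.2, 1.5]
opening: 0.044
```

```bash
python3 -c "
from ov import *
from w import *
s,M=st()
c=manip.read_camera('scene')
im=(255*(c['image']/255.)**.45).astype('uint8');c['image']=im
crop(c,295,165,60,80,8,'pics/g4.png')
c=manip.read_camera('top');crop(c,270,195,100,55,8,'pics/g4t.png')"
```

```text
t 6.68 world [0.5118 0.1971 0.0053] chute mm -182.4 -29.0 open 0.044 F [ 1.8 -0.2  1.5]
```

View pics/g4.png

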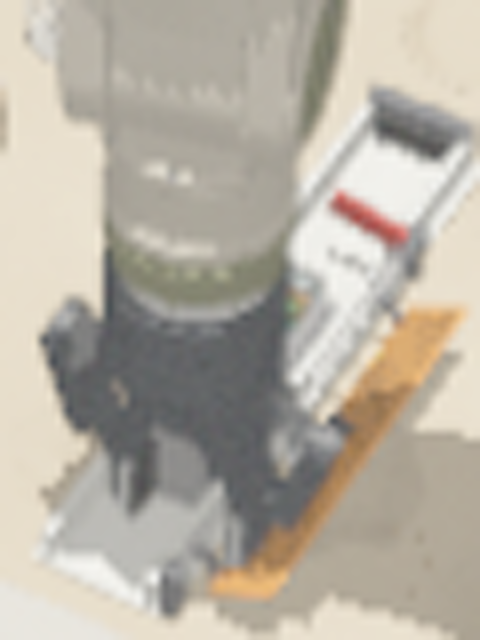

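View pics/g4t.png

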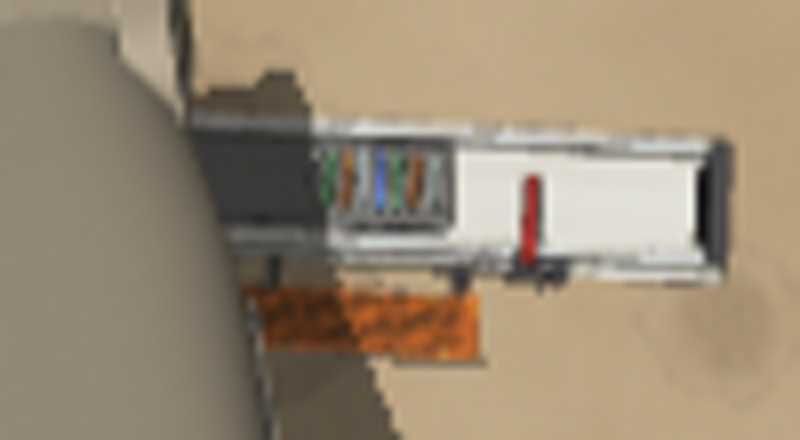

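>>> apply_moves(moves="0.52 0.1 0 0 0;0.52 0.1 0 0 0;0.52 0.1 0 0 0;0.52 0.1 0 0 0;0.52 0.1 0 0 0;0.52 0.1 0 0 0;0.52 0 0 0 0;0.52 0 0 0 0;0.52 0 0 0 0;0.52 0 0 0 0")

```text
t: 7.62
tool_pos: [0.5128, 0.1971, -0.0002]
eef_rot: [1.211, 1.207, -1.209]
contact_force: [4.6, -0.2, 4.4]
opening: 0.044
```

```bash
python3 -c "
from ov import *
from w import *
s,M=st()
c=manip.read_camera('scene')
im=(255*(c['image']/255.)**.45).astype('uint8');c['image']=im
crop(c,295,165,60,80,8,'pics/g5.png')
c=manip.read_camera('top');crop(c,270,195,100,55,8,'pics/g5t.png')"
```

```text
t 7.62 world [ 5.128e-01  1.971e-01 -2.000e-04] chute mm -182.4 -28.0 open 0.044 F [ 4.6 -0.2  4.4]
```

View pics/g5.png

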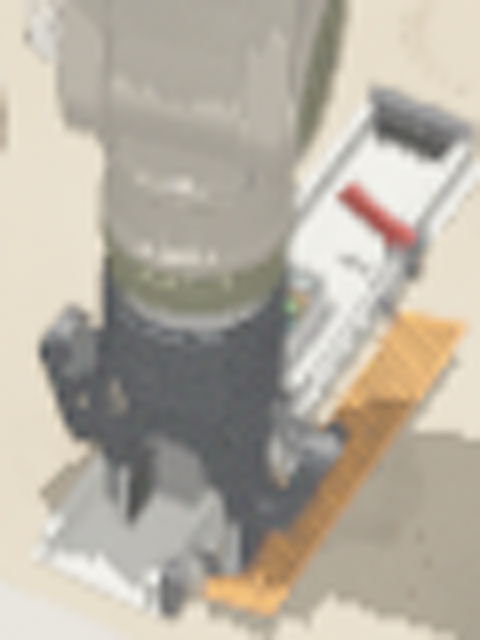

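View pics/g5t.png

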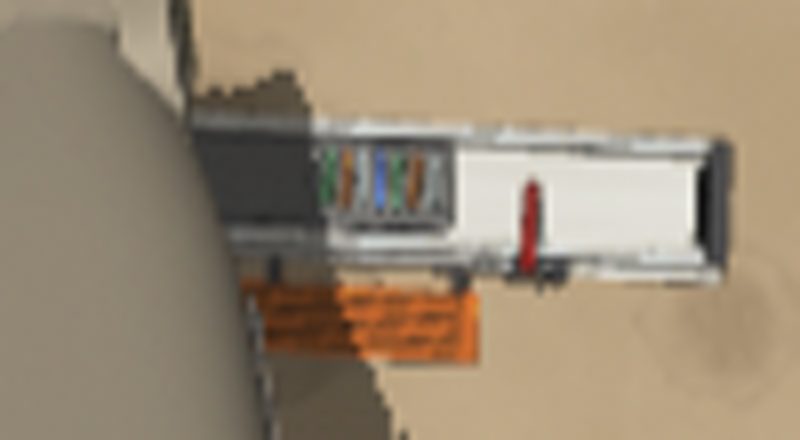

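>>> apply_moves(moves="0.52 0.1 -0.1 0 0;0.52 0.1 -0.1 0 0;0.52 0.1 0 0 0;0.52 0.1 0 0 0;0.52 0.1 0 0 0;0.52 0 0 0 0;0.52 0 0 0 0;0.52 0 0 0 0;0.52 0 0 0 0;0.52 0 0 0 0")

```text
t: 8.55
tool_pos: [0.5143, 0.1971, -0.0036]
eef_rot: [1.215, 1.202, -1.204]
contact_force: [9.4, -2.7, 8.7]
opening: 0.0443
```

```bash
python3 -c "
from ov import *
from w import *
s,M=st();print(s['moment'].round(2))
c=manip.read_camera('scene')
im=(255*(c['image']/255.)**.45).astype('uint8');c['image']=im
crop(c,295,165,60,80,8,'pics/g6.png')
c=manip.read_camera('top');crop(c,270,195,100,55,8,'pics/g6t.png')"
```

```text
t 8.55 world [ 0.5143  0.1971 -0.0036] chute mm -182.4 -26.5 open 0.0443 F [ 9.4 -2.7  8.7]
[-0.41 -1.66  0.05]
```

View pics/g6.png

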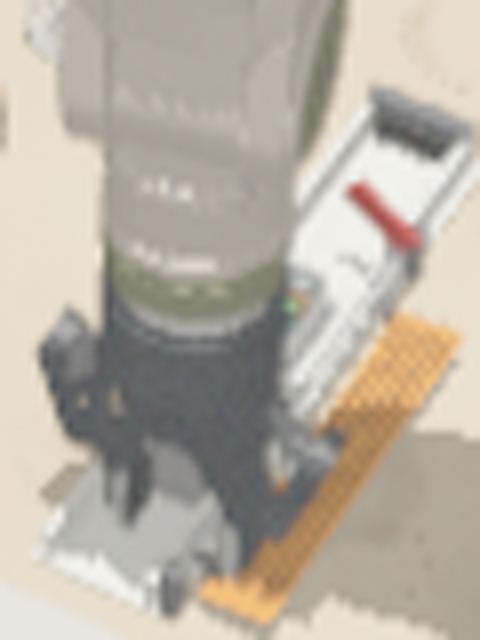

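View pics/g6t.png

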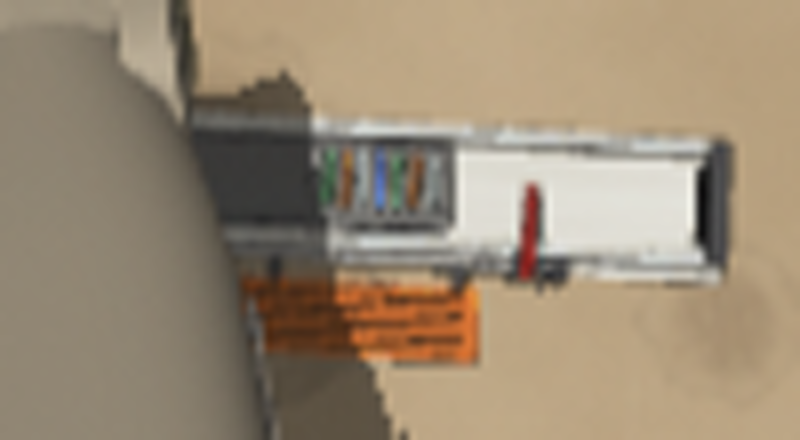

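```bash
python3 -c "
from w import *
st()
for n in ('scene','top'):
    c=manip.read_camera(n); c['image']=cv2.imread(f'pics/{n}0.png')[:,:,::-1]
    M=R.from_rotvec([ 0.302179  ,  1.55000024, -0.30485643]).as_matrix(); t=np.array([0.21666542, 0.53203846, 0.21031499])
    u0=proj(c,t)[0].round().astype(int)-[30,25]; 
    k=12; im=cv2.resize((255*(c['image'][u0[1]:u0[1]+50,u0[0]:u0[0]+60,::-1]/255.)**.45).astype('uint8'),None,fx=k,fy=k,interpolation=cv2.INTER_CUBIC)
    for sg,col in((1,(0,255,0)),(-1,(0,255,255))):
      for b in(0,-.013,-.053):
        V=np.array([[b,sg*a,z] for a,z in((.0425,-.011),(.0425,.011),(.057,.011),(.057,-.011))])
        u=((proj(c,V@M.T+t)-u0+.5)*k-.5).round().astype(np.int32)
        cv2.polylines(im,[u.reshape(-1,1,2)],True,col,1)
    cv2.imwrite(f'pics/k_{n}.png',im)
"
```

```text
t 8.65 world [ 0.5143  0.1971 -0.0036] chute mm -182.4 -26.5 open 0.0442 F [ 9.9 -2.1  8.7]
```

View pics/k_scene.png

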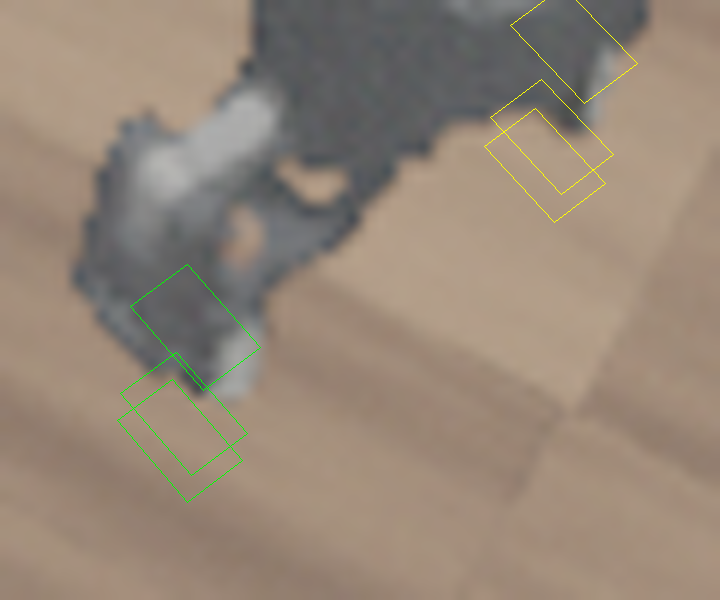

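View pics/k_top.png

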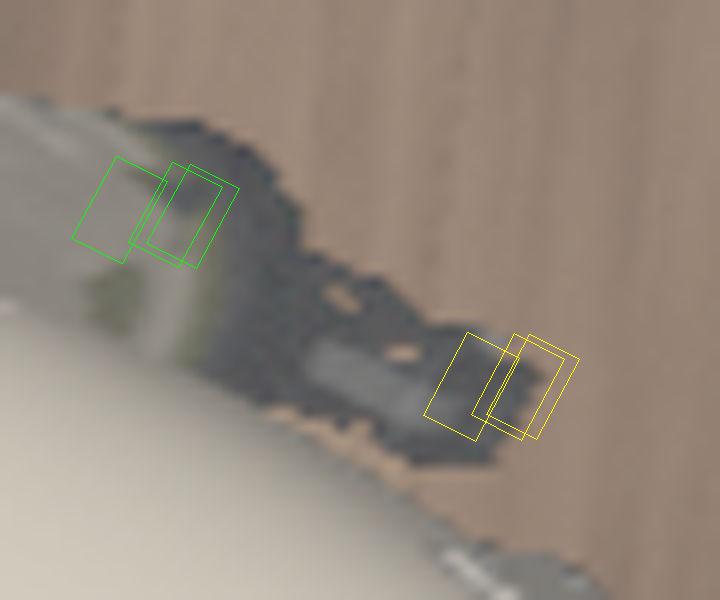

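>>> apply_moves(moves="0.52 0.1 0 0 0;0.52 0.1 0 0 0;0.52 0.1 0 0 0;0.52 0.1 0 0 0;0.52 0.1 0 0 0;0.52 0.1 0 0 0;0.52 0 0 0 0;0.52 0 0 0 0;0.52 0 0 0 0;0.52 0 0 0 0")

```text
t: 9.58
tool_pos: [0.5173, 0.1971, -0.0072]
eef_rot: [1.218, 1.198, -1.2]
contact_force: [10.3, -3.8, 20.0]
opening: 0.0448
```

```bash
python3 -c "
from ov import *
from w import *
s,M=st();print(s['moment'].round(2))
c=manip.read_camera('scene')
im=(255*(c['image']/255.)**.45).astype('uint8');c['image']=im
crop(c,295,165,60,80,8,'pics/g7.png')
c=manip.read_camera('top');crop(c,270,195,100,55,8,'pics/g7t.png')"
```

```text
t 9.58 world [ 0.5173  0.1971 -0.0072] chute mm -182.4 -23.5 open 0.0448 F [10.3 -3.8 20. ]
[-0.74 -1.66  0.09]
```

View pics/g7.png

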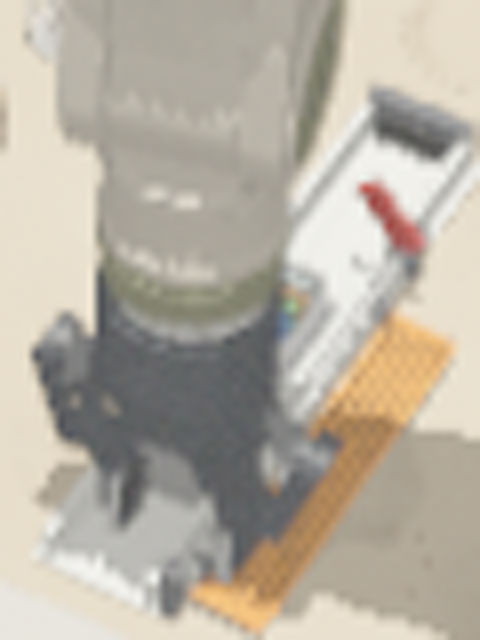

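View pics/g7t.png

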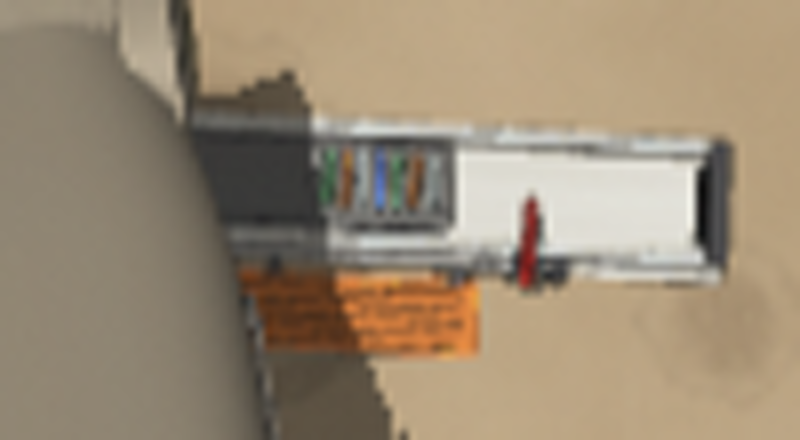

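>>> apply_moves(moves="0.52 -0.4 0 0 0;0.52 -0.4 0 0 0;0.52 -0.4 0 0 0;0.52 -0.4 0 0 0;0.52 -0.4 0 0 0;0.52 -0.4 0 0 0;0.52 -0.4 0 0 0;0.52 -0.3 -0.3 0 0;0.52 -0.3 -0.3 0 0;0.52 0 0 0 0")

```text
t: 10.52
tool_pos: [0.5016, 0.1969, 0.0219]
eef_rot: [1.208, 1.211, -1.212]
contact_force: [-0.7, -0.1, 0.3]
opening: 0.0443
```

```bash
python3 -c "
from ov import *
from w import *
goal(-182,-37,0)
c=manip.read_camera('scene')
im=(255*(c['image']/255.)**.45).astype('uint8');c['image']=im
crop(c,298,208,36,34,20,'pics/g8.png')"
```

```text
t 10.52 world [0.5016 0.1969 0.0219] chute mm -182.1 -39.3 open 0.0443 F [-0.7 -0.1  0.3]
turn 1 0.0063
turn -1 -3.1353
tool shift cm now [2.19 0.23 0.01] world [ 0.23 -0.01 -2.19]
q [ 0.225  0.38  -0.352  0.842  0.     1.797]
[[-0.003  1.    -0.001]
 [-0.    -0.001 -1.   ]
 [-1.    -0.003  0.   ]]
```

View pics/g8.png

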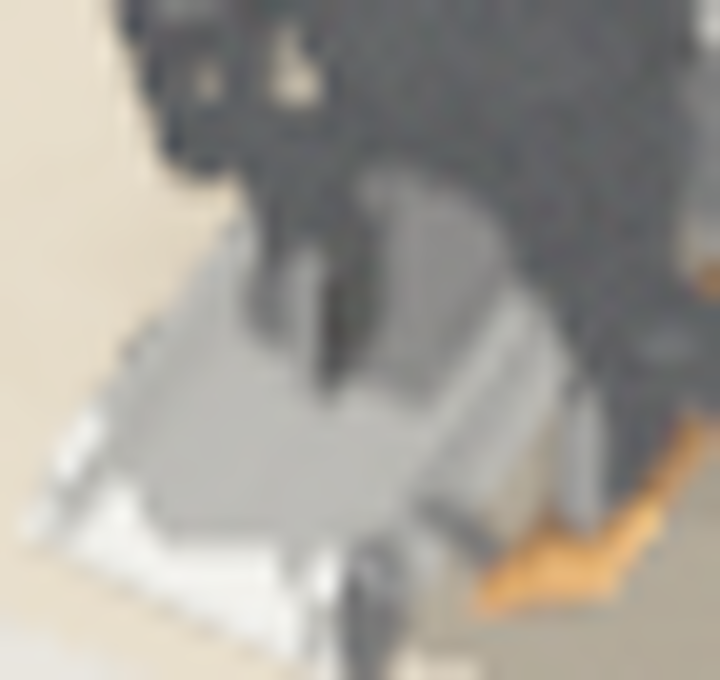

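>>> apply_moves(moves="0.52 0.3 0.2 0 0;0.52 0.3 0 0 0;0.52 0.3 0 0 0;0.52 0.3 0 0 0;0.52 0.3 0 0 0;0.52 0.3 0 0 0;0.52 0.3 0 0 0;0.52 0.3 0 0 0;0.52 0.3 0 0 0;0.52 0 0 0 0")

```text
t: 11.4
tool_pos: [0.5077, 0.197, -0.0044]
eef_rot: [1.212, 1.206, -1.208]
contact_force: [3.9, -1.4, 4.3]
opening: 0.0443
```

```bash
python3 -c "
from ov import *
from w import *
s,M=st();print(s['moment'].round(2))
c=manip.read_camera('scene')
im=(255*(c['image']/255.)**.45).astype('uint8');c['image']=im
crop(c,295,165,60,80,8,'pics/g9.png')
c=manip.read_camera('top');crop(c,270,195,100,55,8,'pics/g9t.png')"
```

```text
t 11.4 world [ 0.5077  0.197  -0.0044] chute mm -182.3 -33.1 open 0.0443 F [ 3.9 -1.4  4.3]
[-0.19 -0.77  0.04]
```

View pics/g9.png

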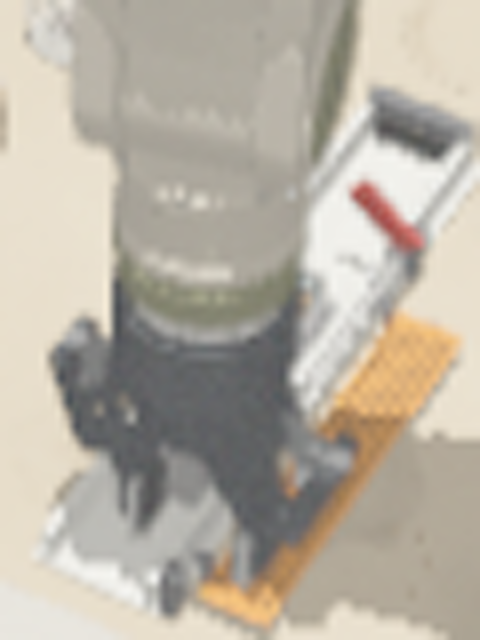

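View pics/g9t.png

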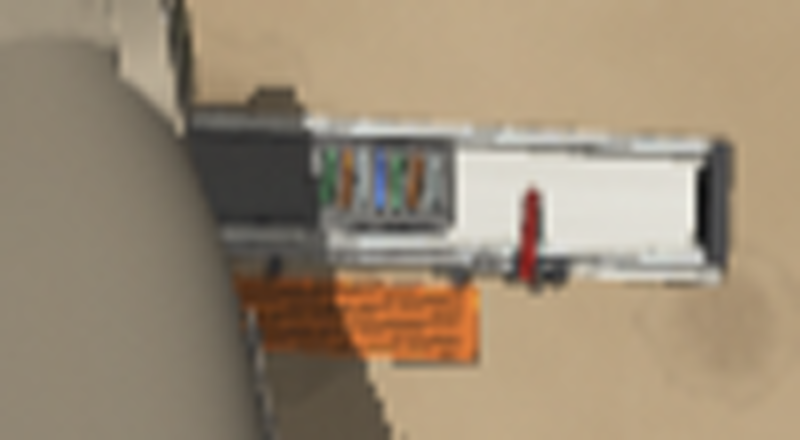

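>>> apply_moves(moves="0.52 0.15 0 0 0;0.52 0.15 0 0 0;0.52 0.15 0 0 0;0.52 0.15 0 0 0;0.52 0.15 0 0 0;0.52 0 0 0 0;0.52 0 0 0 0;0.52 0 0 0 0;0.52 0 0 0 0;0.52 0 0 0 0")

```text
t: 12.33
tool_pos: [0.5079, 0.1975, -0.0108]
eef_rot: [1.213, 1.206, -1.206]
contact_force: [3.9, -0.6, 8.2]
opening: 0.0446
```

```bash
python3 -c "
from ov import *
from w import *
s,M=st();print(s['moment'].round(2))
c=manip.read_camera('scene')
im=(255*(c['image']/255.)**.45).astype('uint8');c['image']=im
crop(c,295,165,60,80,8,'pics/g10.png')
c=manip.read_camera('top');crop(c,270,195,100,55,8,'pics/g10t.png')"
```

```text
t 12.33 world [ 0.5079  0.1975 -0.0108] chute mm -182.7 -32.9 open 0.0446 F [ 3.9 -0.6  8.2]
[-0.05 -0.64 -0.  ]
```

View pics/g10.png

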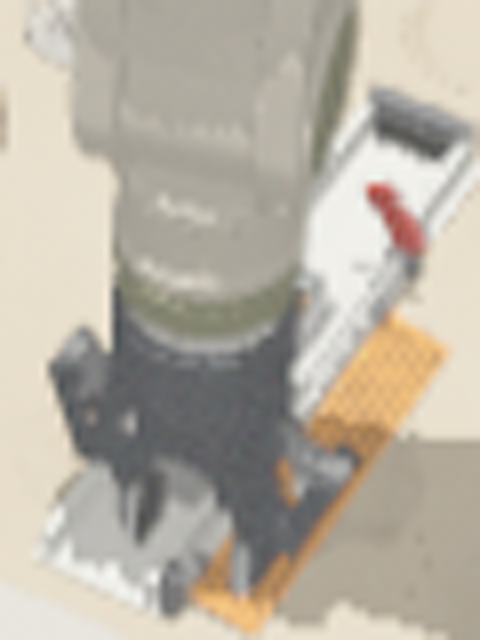

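View pics/g10t.png

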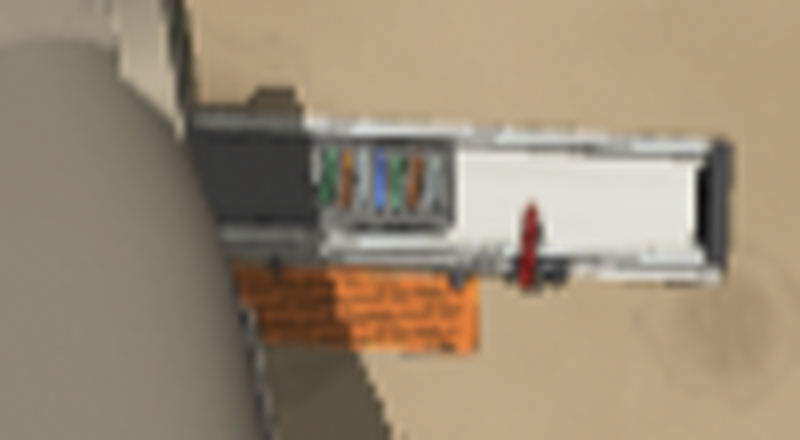

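>>> apply_moves(moves="0.52 0.1 0 0 0;0.52 0.1 0 0 0;0.52 0 0 0.4 0;0.52 0 0 0.4 0;0.52 0 0 0.4 0;0.52 0 0 0.4 0;0.52 0 0 0.4 0;0.52 0 0 0.4 0;0.52 0 0 0.4 0;0.52 0 0 0 0")

```text
t: 13.27
tool_pos: [0.5044, 0.1711, -0.0136]
eef_rot: [1.212, 1.214, -1.208]
contact_force: [-2.1, 5.8, 8.1]
opening: 0.0447
```

```bash
python3 -c "
from ov import *
from w import *
s,M=st();print(s['moment'].round(2))
c=manip.read_camera('scene')
im=(255*(c['image']/255.)**.45).astype('uint8');c['image']=im
crop(c,295,165,60,80,8,'pics/g11.png')
c=manip.read_camera('top');crop(c,270,195,100,55,8,'pics/g11t.png')"
```

```text
t 13.27 world [ 0.5044  0.1711 -0.0136] chute mm -156.3 -36.2 open 0.0447 F [-2.1  5.8  8.1]
[ 1.27  0.57 -0.02]
```

View pics/g11.png

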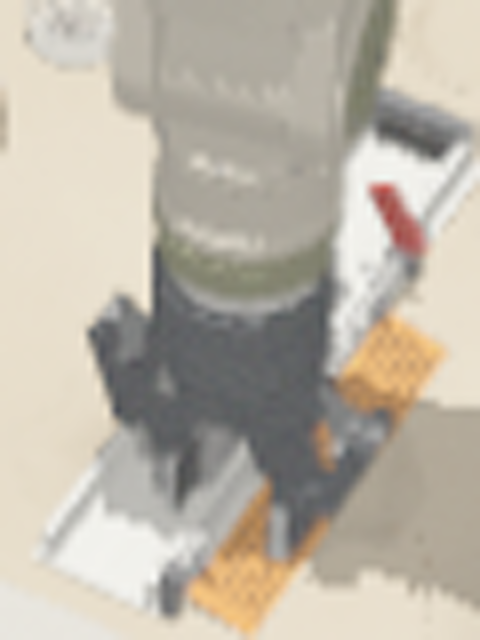

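View pics/g11t.png

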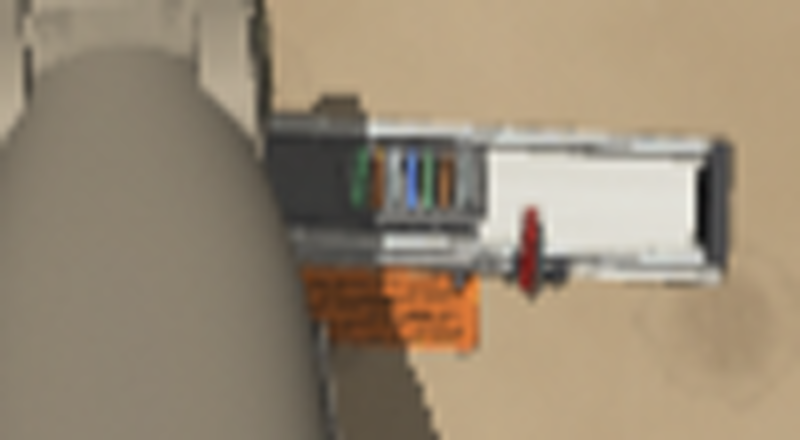

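>>> apply_moves(moves="0.52 0 0 0.4 0;0.52 0 0 0.4 0;0.52 0 0 0.4 0;0.52 0 0 0.4 0;0.52 0 0 0.4 0;0.52 0 0 0.4 0;0.52 0 0 0.4 0;0.52 0 0 0.4 0;0.52 0 0 0.4 0;0.52 0 0 0.4 0")

```text
t: 14.2
tool_pos: [0.5041, 0.1319, -0.0137]
eef_rot: [1.212, 1.216, -1.207]
contact_force: [-2.3, 8.3, 10.2]
opening: 0.0442
```

```bash
python3 -c "
from ov import *
from w import *
s,M=st();print(s['moment'].round(2))
c=manip.read_camera('top');crop(c,270,195,100,55,8,'pics/g12t.png')"
```

```text
t 14.2 world [ 0.5041  0.1319 -0.0137] chute mm -117.2 -36.2 open 0.0442 F [-2.3  8.3 10.2]
[ 1.81  0.63 -0.03]
```

View pics/g12t.png

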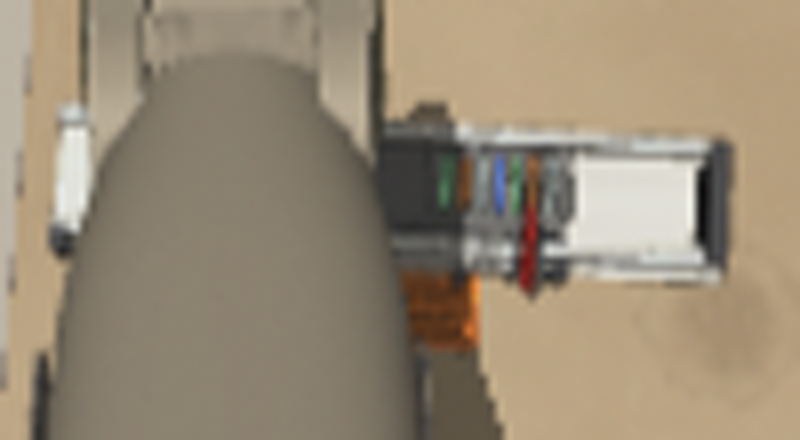

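>>> apply_moves(moves="0.52 0 0 0.4 0;0.52 0 0 0.5 0;0.52 0 0 0.5 0;0.52 0 0 0.5 0;0.52 0 0 0.5 0;0.52 0 0 0.5 0;0.52 0 0 0.5 0;0.52 0 0 0.5 0;0.52 0 0 0.5 0;0.52 0 0 0.4 0")

```text
t: 15.08
tool_pos: [0.5039, 0.084, -0.0138]
eef_rot: [1.213, 1.216, -1.207]
contact_force: [-3.8, 10.5, 10.9]
opening: 0.0444
```

```bash
python3 -c "
from ov import *
from w import *
s,M=st();print(s['moment'].round(2))
c=manip.read_camera('top');crop(c,270,195,100,55,8,'pics/g13t.png')"
```

```text
t 15.08 world [ 0.5039  0.084  -0.0138] chute mm -69.2 -36.1 open 0.0444 F [-3.8 10.5 10.9]
[ 2.    0.62 -0.05]
```

View pics/g13t.png

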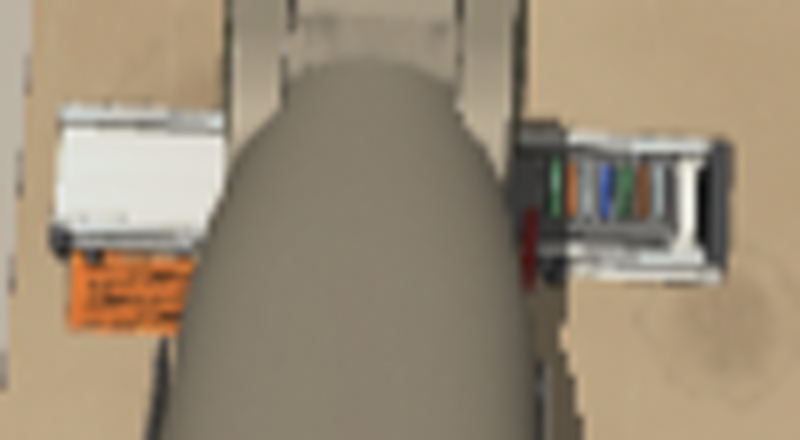

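>>> apply_moves(moves="0.52 0 0 0.2 0;0.52 0 0 0.2 0;0.52 0 0 0.2 0;0.52 0 0 0.1 0;0.52 0 0 0.1 0;0.52 0 0 0.1 0;0.52 0 0 0.1 0;0.52 0 0 0.1 0;0.52 0 0 0 0;0.52 0 0 0 0")

```text
t: 15.97
tool_pos: [0.5037, 0.0738, -0.0138]
eef_rot: [1.213, 1.217, -1.206]
contact_force: [-2.8, 11.8, 10.6]
opening: 0.0443
```

```bash
python3 -c "
from ov import *
from w import *
s,M=st();print(s['moment'].round(2))
c=manip.read_camera('top');crop(c,320,200,50,40,15,'pics/g14t.png')"
```

```text
t 15.97 world [ 0.5037  0.0738 -0.0138] chute mm -59.0 -36.2 open 0.0443 F [-2.8 11.8 10.6]
[2.29 0.72 0.03]
```

View pics/g14t.png

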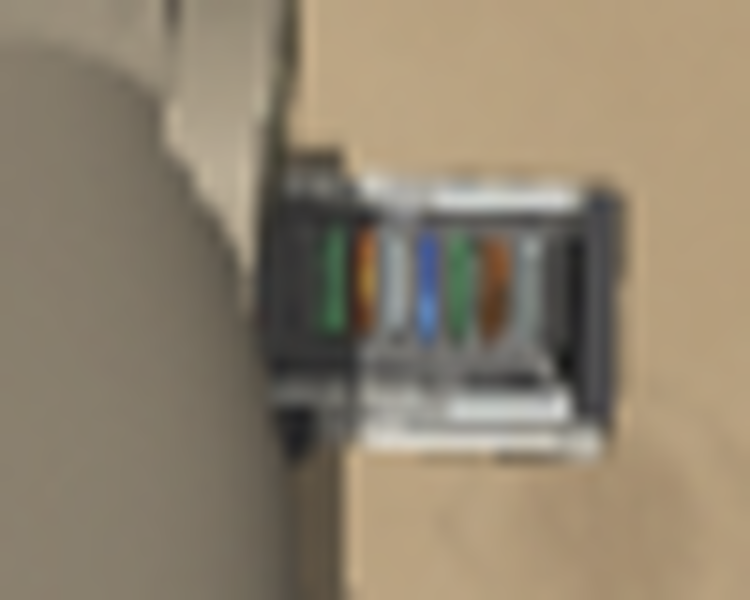

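>>> apply_moves(moves="0.52 0 0 0.1 0;0.52 0 0 0.1 0;0.52 0 0 0.1 0;0.52 0 0 0.1 0;0.52 0 0 0 0;0.52 0 0 0 0;0.52 0 0 0 0;0.52 0 0 0 0;0.52 0 0 0 0;0.52 0 0 0 0")

```text
t: 16.85
tool_pos: [0.5037, 0.0736, -0.0138]
eef_rot: [1.216, 1.224, -1.2]
contact_force: [-2.8, 23.6, 12.1]
opening: 0.0443
```

```bash
python3 -c "
from w import *
s,M=st();print(s['moment'].round(2))"
```

```text
t 16.85 world [ 0.5037  0.0736 -0.0138] chute mm -58.8 -36.3 open 0.0443 F [-2.8 23.6 12.1]
[4.74 0.49 0.5 ]
```

>>> apply_moves(moves="0.52 0 0 -0.2 0;0.52 0 0 -0.2 0;0.52 0 0 -0.2 0;0.52 0 0 -0.2 0;0.52 0 0 -0.2 0;0.52 0 0 -0.2 0;0.52 0 0 -0.2 0;0.52 0 0 -0.2 0;0.52 0 0 0 0;0.52 0 0 0 0")

```text
t: 17.68
tool_pos: [0.5034, 0.0806, -0.0141]
eef_rot: [1.207, 1.208, -1.214]
contact_force: [-3.0, -6.1, 10.7]
opening: 0.0447
```

```bash
python3 -c "
from ov import *
from w import *
s,M=st();print(s['moment'].round(2))
c=manip.read_camera('top');crop(c,320,200,50,40,15,'pics/g15t.png')"
```

```text
t 17.68 world [ 0.5034  0.0806 -0.0141] chute mm -65.8 -36.6 open 0.0447 F [-3.  -6.1 10.7]
[-1.32  0.86  0.14]
```

View pics/g15t.png

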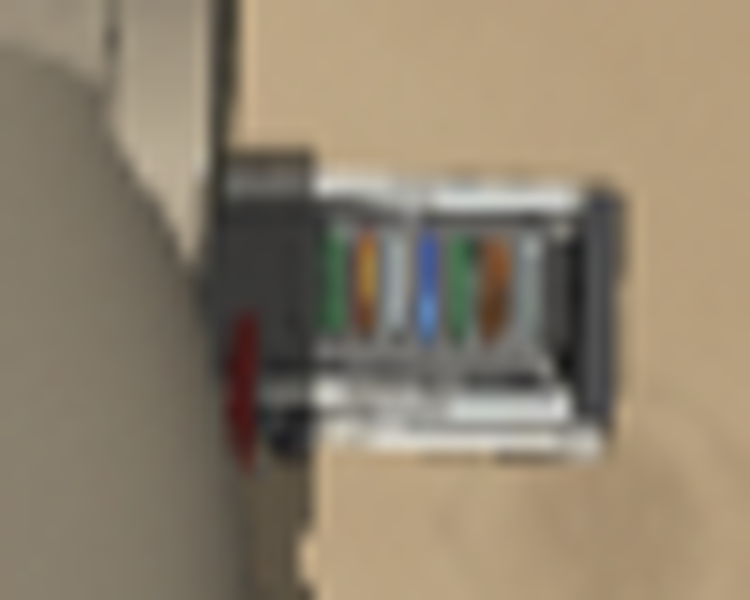

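>>> apply_moves(moves="0.52 -0.2 0 0 0;0.52 -0.2 0 0 0;0.52 -0.25 0 0 0;0.52 -0.25 0 0 0;0.52 -0.25 0 0 0;0.52 -0.25 0 0 0;0.52 -0.25 0 0 0;0.52 -0.25 0 0 0;0.52 -0.25 0 0 0;0.52 -0.25 0 0 0")

```text
t: 18.57
tool_pos: [0.506, 0.0821, 0.0101]
eef_rot: [1.211, 1.208, -1.209]
contact_force: [1.2, -0.7, 1.2]
opening: 0.0444
```

>>> apply_moves(moves="0.52 -0.25 0 0 0;0.52 -0.25 0 0 0;0.52 -0.3 0 0 0;0.52 -0.5 0 0 0;0.52 -0.8 0 0 0;0.52 -1 0 0 0;0.52 -1.5 0 0 0;0.52 -2 0 0 0;0.52 -2 0 0 0;0.52 -2 0 0 0")

```text
t: 19.4
tool_pos: [0.5051, 0.082, 0.1173]
eef_rot: [1.21, 1.209, -1.21]
contact_force: [0.1, 0.4, -1.2]
opening: 0.0441
```

>>> apply_moves(moves="0.52 -1 0 -3 0;0.52 0 0 -3 0;0.52 0 0 -3 0;0.52 0 0 -3 0;0.52 0 0 -3 0;0.52 0 0 -3 0;0.52 0 0 -2 0;0.52 0 0 0 0;0.52 0 0 0 0;0.52 0 0 0 0")

```text
t: 20.23
tool_pos: [0.5055, 0.2815, 0.126]
eef_rot: [1.21, 1.208, -1.21]
contact_force: [-0.5, 0.2, -0.3]
opening: 0.0443
```

```bash
python3 -c "
from ov import *
from w import *
s,M=st();print(s['moment'].round(2))
c=manip.read_camera('top');ov(c,[0.54,.0145,-1.5775],270,195,100,55,8,'pics/h1o.png',nose=76);crop(c,320,200,50,40,15,'pics/h1.png')
c=manip.read_camera('scene');crop(c,285,165,85,85,7,'pics/h2.png')"
```

```text
t 20.23 world [0.5055 0.2815 0.126 ] chute mm -266.8 -36.0 open 0.0443 F [-0.5  0.2 -0.3]
[-0.04  0.01 -0.03]
```

View pics/h1.png

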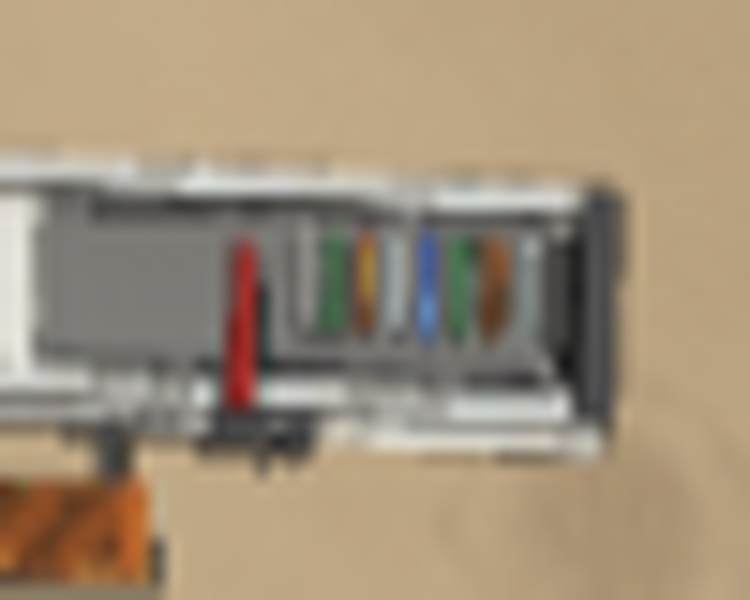

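View pics/h2.png

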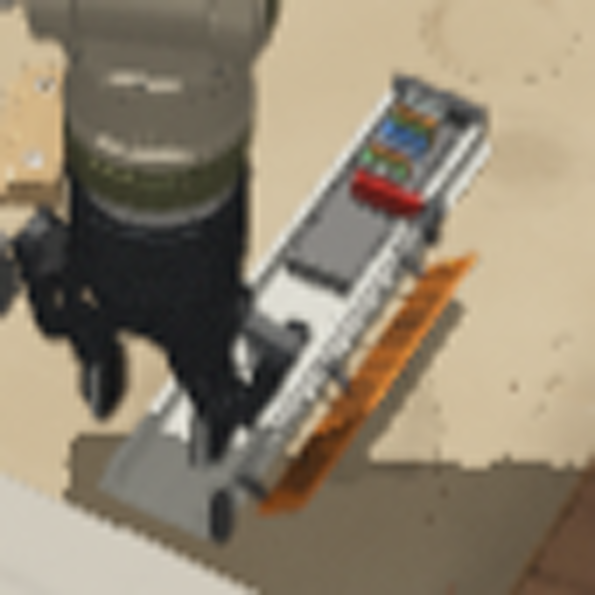

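View pics/h1o.png

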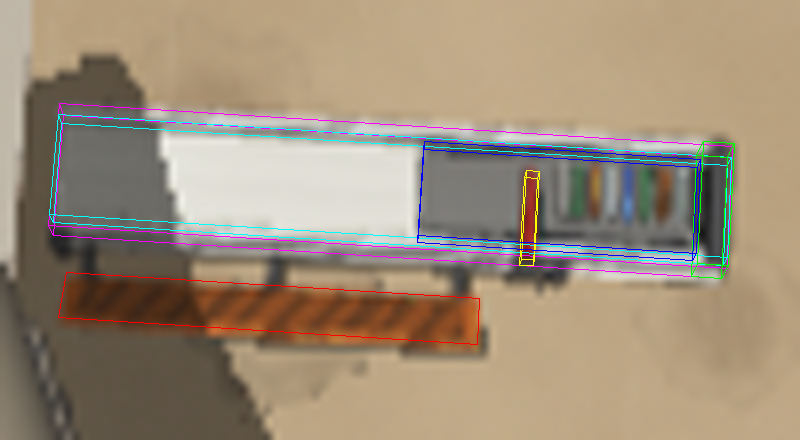

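```bash
python3 -c "
from station import manip
print(manip.hand_in())"
```

```text
the job is handed in; nothing more can be done
None
```

I pushed the rack past the held-open gate until it stopped against the end stop. The gate has sprung shut behind the glass, and I handed the job in at about 20 s.

**Last checks:**
- **Rack:** In the top camera its tail and nose line up with the home position to within about a pixel, which is 2–3 mm. When pushed further, the tool stopped moving and the push force rose from 12 to 24 N.
- **Gate:** The blade and pedal look the same as in the first shut pictures. I read about 0.7 rad from the pictures just before the push; I didn't re-measure the angle during it. A finger pressed the pedal with about 8–12 N throughout.
- **Robot:** It stands clear with essentially no contact force. I commanded no motion near the other loose things, but I didn't check each one individually at the end.

**What disagreed or went wrong:**
- **Fingertips:** They sat about 25 mm above the stated tool point at this opening, seen in the pictures and felt as late pedal contact. I set the pressing depth from the observed gate angle instead, so the tool point read about z = -14 mm.
- **Cameras:** The two cameras differed by about 5 mm on the chute's sideways position.
- **First press:** It landed too close to the hinge and the force reached about 20 N upward. I lifted off and pressed again farther out before pushing.

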